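# Seat the blue microscope filter in its cell and close the retainer

### The arm

A 6-joint arm with a two-finger parallel gripper is mounted at the origin on a cart in front of the work surface, level with it; the furniture and walls round the work are solid. World frame = base frame: x ahead of the robot, y to its left, z up, the work surface at z = 0. Lengths are in m, angles in rad, forces in N, time in s.
With the tool pointing down it reaches from about 0.275 to 0.825 m from the base axis. Payload 4.9 kg.
Tool frame: the origin (TCP) lies on the centre line of the jaws, within the pads' length; the fingertips stand 25 mm ahead of it and the grasp point (between the pads) lies 6 mm ahead of it (arm.tips_ahead is the z of the fingertips in the tool frame, in m); z points along the fingers, x is the direction in which the jaws open and shut, and the axes are right-handed (so a half turn about z gives the same grasp; the last joint's range is limited). The gripper opens to 85 mm and grips with 20 to 120 N. Pads are 22 mm wide; open, the fingers measure 114 mm over their backs; the gripper's body (76 mm by 85 mm) begins 54 mm behind the grasp point. The pads swing forward as they close: fully open they stand 13 mm farther back than shut.
Start: joints at [-1.424, 0.326, -0.193, 1.052, 0, 1.437], TCP at [0.152, -0.528, 0.227] pointing down, gripper open.
Joint ranges: [-2.65, 2.65], [-0.97, 1.79], [-1.3, 1.35], [-1.93, 2.1], [-1.47, 1.37], [-3.14, 3.14]. Speed limits (rad/s): [2.57, 2.57, 3.14, 3.14, 3.14, 3.14].

### API

Orientations are given as a unit quaternion [w, x, y, z].
In Python, from cell import arm gives the robot as it stands.
- The arm moves only by the shell command python3 -m creep 'ROWS' [OPENING] [FORCE]. ROWS is JSON, a list of rows, each a list of 4 numbers: the shift along the tool's x, y, z in m, then the turn about the tool's z in degrees. A call has 1 to 20 rows; each row is the pose to reach, as a shift and turn from the pose commanded when the call began, along the tool's axes at that moment; what a row does not reach only later rows make up. A row lasts 1/12 s, in which the tool goes at most 41.7 mm and 7.16 degrees, less where a joint would pass 70% of its speed; a pose out of reach is approached as far as the arm can. A call with a gripper value outside its range is refused whole. OPENING is the finger opening in m, from 0 to 0.0854, set as the call begins (- or left out, the last holds). The fingers move at their own pace and stop on an object; FORCE is the grip in N (left out, the last holds). Time passes only in rows, so rows that repeat a pose let the fingers close. It gives the time, the measured TCP pose, the force and the opening at its end, in the units of the state.
- arm.get_obs(): the state, without advancing time (a new reading comes with each control period).
- arm.capture(name): name is "scene" or "top" or "wrist"; returns the picture (400x640x3 uint8, red, green, blue); there is no depth.
- arm.camera_model(name): a dict with "fx", "fy", "cx", "cy" (pixels), "distortion" ([k1, k2, p1, p2, k3] as OpenCV has them; the pictures are not rectified), "R" (3x3) and "t" (3): a world point X has camera coordinates R X + t; the wrist camera has in their place "mount" (4x4, takes a point from camera to tool coordinates, whose origin is the TCP and whose axes are the tool frame's). Camera axes: x right, y down, z forward; pixel columns grow to the right and rows downward; lengths in m; the calibration is good to about 2 mm. A picture is of the moment at which its call begins: read the wrist's pose just before it. camera_model takes no time and is no camera call.
- arm.job_done(): hands the job in, once; it reports no verdict.
The state is a dict: "time_s": time; "joint_pos": joint angles; "dq": joint speeds; "joint_efforts": joint torques, N m; "tool_pos": TCP position; "tool_rot": TCP orientation; "wrist_force": force on the tool from outside, world axes, zero at the start; "moment": the same for the moment, N m; "grip_width": opening from 0.0 (shut) to 1.0 (fully open).
Only numpy, scipy, OpenCV 4.12 (cv2) and the standard library are available. Lean on these libraries where they do the work, as an engineer would, in place of code of your own. Each camera call takes 0.05 s, during which the arm holds its last target. There are 200 camera calls.

### The job

Without picking anything up, push the blue glass filter across the top of the black filter block with the fingertips until it drops flat into the round cell in the middle. Then push the red tab of the retainer away from you, fully home, so that its steel tongue covers the filter. Leave the amber filter lying where it is on the block and do not disturb the other things on the bench.

Things in the scene. Friction and masses are not known exactly. Their poses are not given: they have to be found in the camera images.
- filter_block: Black filter block fixed to the bench, 116 (x) x 240 (y) x 20 mm high. Origin: centre of its underside; x points to its back edge (away from the robot, yaw within 0.25 rad), y along its length, z up. On its flat top stand only the filters, the retainer and its two guide rails (4 mm high, x -56 to -20, y to +-13.5).
- cell (a point): Centre of the floor of the round cell (white floor, pale ring round the mouth), at x = +8, y = 0 mm in the block's frame and 11 mm above the bench; the cell is 44 mm in diameter and 9 mm deep, with a 1 mm chamfer at the mouth, open at the top. Axes as the block's.
- blue_filter: Loose blue glass disc in a silver ring, diameter 40 mm, 7 mm thick, 20 to 42 g. Origin: centre of its underside. Starts flat on the block's top, about 70 mm from the cell's centre at the left (+y) or right (-y) end, up to 10 mm off the cell's centre line. It tips in when its centre is within about 9 mm of the cell's centre, and when seated lies 2 mm below the block's top, so a pusher passes over it.
- amber_filter: Amber glass disc in a silver ring, the same size, on the other end of the block. Must stay there.
- retainer (a joint): Travel of the retainer in m: starts at 0 to 0.004 (open), stop at 0.034 (fully home, tongue over the cell). Moves along the block's +x, about 1.2 N of friction, stays where it is left.
- retainer_tab (a point): Centre of the face towards the robot of the retainer's upright red tab, 15 mm above the block's top; moves with it. Tab: 16 mm wide (y), 10 deep (x), top 26.5 mm above the block's top. Push this face along the block's +x; open, it is 54 mm before the block's origin. The steel tongue, 16 wide, 2 thick, 1.5 mm above the block's top, ends 38 mm ahead of this face.
- vial: Small brown vial with white cap, 23x23x32 mm; a bystander, leave it.
- tweezers: Steel tweezers lying flat, 130x16x9 mm; a bystander, leave it.
- timer: White bench timer with grey and orange buttons, 56x70x20 mm; a bystander, leave it.
- tape_roll: Beige tape roll lying flat, diameter 54, 18 high; a bystander, leave it.
- oil_bottle: Brown immersion-oil bottle with black cap, diameter 31, 76 high; a bystander, leave it.
- pen_blue: Blue marker pen lying on the notepad, 137x12x13 mm; a bystander, leave it.
Mind the look-alikes: they are no part of the job. What is shaped like the blue_filter but green is not meant.

How it is judged:
By the outcome, as a careful person would: the job done as asked, in the order asked, and still so for the second after the job is handed in, with the robot touching nothing.
It also fails if it takes over 51 s, if anything falls off the work surface, if the arm or the gripper's body presses on something with over 40 N, if the wrist force passes 120 N, or if a joint passes its speed limit or range.

## Working session

There is one attempt and no reset: what is moved stays moved. The work goes in short steps, Python scripts to look and compute and a shell command to move; the robot and the scene stay as the last step left them, time stands still between calls to the robot, and variables do not carry over. Pictures are saved under pics/ and viewed, about 8 in all and at most 12, crops included, and the job is handed in when it is done.

```bash
ls; mkdir -p pics
python3 - <<'E'
from cell import arm
import cv2
o=arm.get_obs();print(o['time_s'],o['tool_pos'],o['tool_rot'],o['grip_width'])
for n in('top','scene'):
    im=arm.capture(n);cv2.imwrite(f'pics/{n}0.png',im[:,:,::-1])
    print(n,arm.camera_model(n))
print(arm.camera_model('wrist'),arm.tips_ahead)
E
```

```text
pics
0.0 [ 0.15235949 -0.52787299  0.22660723] [-6.20432475e-04  7.99098325e-01 -6.01199736e-01 -6.00553732e-04] 1.0010351778637792
top {'fx': 499.7848623180762, 'fy': 499.7848623180762, 'cx': 328.6066344342295, 'cy': 196.07664105668206, 'distortion': array([-0.12945592,  0.        ,  0.        ,  0.        ,  0.        ]), 'R': array([[-0.01196344, -0.99977755, -0.01737035],
       [-0.98740022,  0.01455303, -0.15757228],
       [ 0.15779002,  0.01526638, -0.98735467]]), 't': array([0.06833279, 0.5145478 , 1.37583024])}
scene {'fx': 380.9341126102774, 'fy': 380.9341126102774, 'cx': 320.8499575143726, 'cy': 194.88489254768407, 'distortion': array([0.00703082, 0.        , 0.        , 0.        , 0.        ]), 'R': array([[-0.88376585, -0.46752855, -0.01936432],
       [-0.28124095,  0.5637916 , -0.77655815],
       [ 0.37398055, -0.68084953, -0.62974793]]), 't': array([0.49911811, 0.18840959, 0.97302101])}
{'fx': 357.92074086755423, 'fy': 357.92074086755423, 'cx': 319.9100793847892, 'cy': 194.27264482800484, 'distortion': array([-0.08242977,  0.        ,  0.        ,  0.        ,  0.        ]), 'mount': array([[ 9.99999932e-01,  8.95560497e-05, -3.56597848e-04,
        -1.04992729e-03],
       [ 1.38317309e-05,  9.60031894e-01,  2.79890624e-01,
        -7.21578652e-02],
       [ 3.67411206e-04, -2.79890610e-01,  9.60031828e-01,
        -1.46833315e-01],
       [ 0.00000000e+00,  0.00000000e+00,  0.00000000e+00,
         1.00000000e+00]])} 0.025
```

View pics/top0.png

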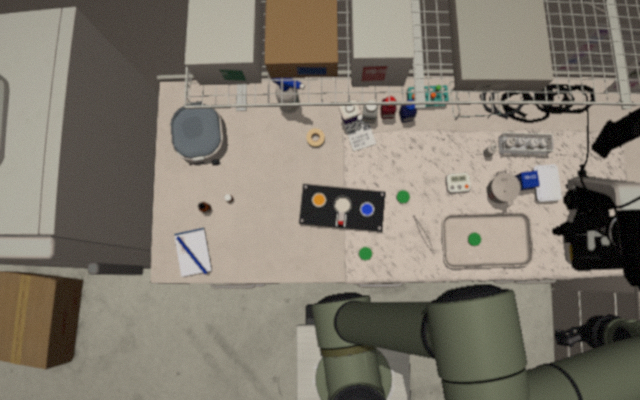

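View pics/scene0.png

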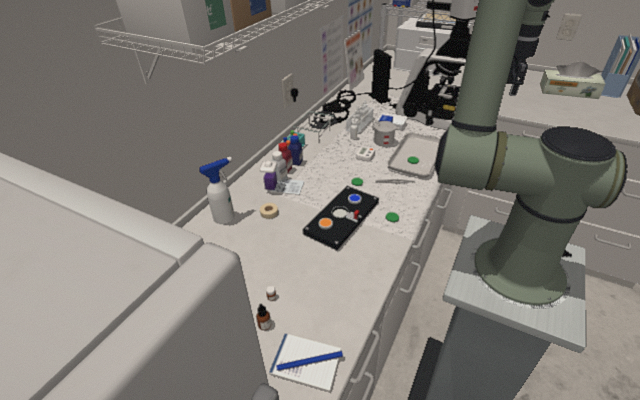

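The top view shows the black block centred near (343,208), the blue filter at (367,209) on the -y side, the cell at (343,205), the amber filter at (319,200) and the red tab at (341,224). The green decoys are off the block.

```bash
cat > h.py <<'E'
import numpy as np, cv2
from scipy.spatial.transform import Rotation as Ro
from cell import arm
def cam(n):
    m=arm.camera_model(n)
    K=np.array([[m['fx'],0,m['cx']],[0,m['fy'],m['cy']],[0,0,1.]])
    if n!='wrist': return K,m['distortion'],m['R'],m['t']
    o=arm.get_obs();q=o['tool_rot'];T=np.eye(4)
    T[:3,:3]=Ro.from_quat([q[1],q[2],q[3],q[0]]).as_matrix();T[:3,3]=o['tool_pos']
    W=np.linalg.inv(T@m['mount']);return K,m['distortion'],W[:3,:3],W[:3,3]
def ray(c,px,z):
    K,d,R,t=c
    u=cv2.undistortPoints(np.array(px,float).reshape(-1,1,2),K,d).reshape(-1,2)
    D=np.c_[u,np.ones(len(u))]@R; C=-R.T@t
    return C+D*((z-C[2])/D[:,2])[:,None]
def blobs(im,lo,hi,amin=20):
    hsv=cv2.cvtColor(im,cv2.COLOR_RGB2HSV);m=cv2.inRange(hsv,lo,hi)
    n,l,s,c=cv2.connectedComponentsWithStats(m)
    return [(c[i],s[i]) for i in range(1,n) if s[i,4]>=amin],l,m
E
python3 - <<'E'
from h import *
c=cam('top');im=arm.capture('top')
roi=lambda p:290<p[0]<395 and 175<p[1]<240
hsv=cv2.cvtColor(im,cv2.COLOR_RGB2HSV)
m=cv2.inRange(hsv,(0,0,0),(180,255,70));m[:175]=0;m[240:]=0;m[:,:290]=0;m[:,395:]=0
cs,_=cv2.findContours(m,0,2);k=max(cs,key=cv2.contourArea);b=cv2.boxPoints(cv2.minAreaRect(k))
P=ray(c,b,.02);print(b,P,np.linalg.norm(np.diff(P,axis=0),axis=1));print('centre',P.mean(0))
for n,lo,hi,z in(('blue',(105,120,60),(130,255,255),.027),('amber',(8,150,100),(25,255,255),.027),('red',(0,150,60),(4,255,255),.04),('red2',(172,150,60),(180,255,255),.04)):
    for q,s in blobs(im,lo,hi,8)[0]:
        if roi(q):print(n,q,s,ray(c,q,z))
E
```

```text
[[299.16837 223.31685]
 [303.07925 184.20793]
 [384.66342 192.36635]
 [380.75253 231.47527]] [[ 0.44120002  0.14691863  0.02      ]
 [ 0.5546992   0.13525004  0.02      ]
 [ 0.52727764 -0.0998715   0.02      ]
 [ 0.41457845 -0.08547877  0.02      ]] [0.11409741 0.23671518 0.11361452]
centre [0.48443883 0.0242046  0.02      ]
blue [366.5        208.88095238] [362 204  10  11  84] [[ 0.47914729 -0.04594087  0.027     ]]
amber [318.55696203 199.37974684] [314 195  10  10  79] [[0.50856243 0.09057199 0.027     ]]
red [340.2        223.06666667] [338 222   5   4  15] [[0.43824053 0.02977394 0.04      ]]
```

```bash
python3 -m creep '[[-0.343,-0.435,0,-67.4],[-0.343,-0.435,0,-67.4],[-0.343,-0.435,0,-67.4],[-0.343,-0.435,0,-67.4],[-0.343,-0.435,0,-67.4],[-0.343,-0.435,0,-67.4],[-0.343,-0.435,0,-67.4],[-0.343,-0.435,0,-67.4],[-0.343,-0.435,0,-67.4],[-0.343,-0.435,0,-67.4],[-0.343,-0.435,0,-67.4],[-0.343,-0.435,0,-67.4],[-0.343,-0.435,0.07,-67.4],[-0.343,-0.435,0.07,-67.4],[-0.343,-0.435,0.07,-67.4],[-0.343,-0.435,0.07,-67.4],[-0.343,-0.435,0.07,-67.4],[-0.343,-0.435,0.07,-67.4]]' 0.024 20
python3 - <<'E'
from h import *
o=arm.get_obs();print(o['time_s'],o['tool_pos'],o['tool_rot'],np.abs(o['dq']).max(),o['wrist_force'])
im=arm.capture('wrist');cv2.imwrite('pics/w1.png',im[:,:,::-1])
E
```

```text
time_s: 1.65
tool_pos: [0.4757, -0.0794, 0.1586]
tool_rot: [0.0, 0.998, -0.057, 0.001]
wrist_force: [0.3, -1.1, -0.0]
grip_width: 0.281
1.65 [ 0.47572882 -0.07943125  0.15856335] [ 4.14850556e-04  9.98351548e-01 -5.73889662e-02  7.22384087e-04] 0.012095372005832904 [ 0.3409608  -1.10880876 -0.03648086]
```

View pics/w1.png

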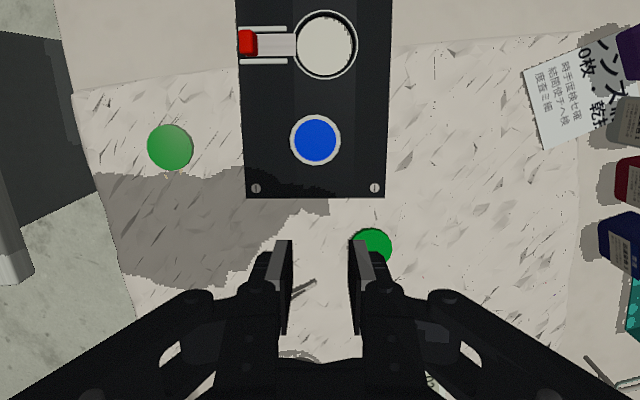

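The wrist view shows the blue disc at (315,139), the cell mouth at (324,44), the retainer open with its red tab at (248,42), and the block's near edge at row ~197. The fingers are clear of everything.

```bash
cat >> h.py <<'E'
def look(name=None):
    c=cam('wrist');im=arm.capture('wrist');o=arm.get_obs()
    if name: cv2.imwrite(f'pics/{name}.png',im[:,:,::-1])
    q=o['tool_rot'];T=Ro.from_quat([q[1],q[2],q[3],q[0]]).as_matrix();out={}
    def add(n,px,z):
        p=ray(c,[px],z)[0];out[n]=p
        print(n,np.round(px,1),'world',np.round(p,4),'tool',np.round(T.T@(p-o['tool_pos']),4))
    for n,lo,hi,z,a in(('blue',(105,120,60),(130,255,255),.027,300),('red',(0,150,60),(4,255,255),.045,60)):
        bs,l,_=blobs(im,lo,hi,a)
        for q,s in bs:
            if n=='red' or 150<q[0]<450: add(n,q,z)
    return c,im,o,T,out
E
python3 - <<'E'
from h import *
c,im,o,T,out=look()
hsv=cv2.cvtColor(im,cv2.COLOR_RGB2HSV)
# cell floor white blob -> circle at mouth: use contour of pale region around (324,44)
m=cv2.inRange(hsv,(0,0,120),(180,70,255));m[:, :285]=0;m[:,370:]=0;m[85:]=0
n,l,s,cc=cv2.connectedComponentsWithStats(m);print(s,cc)
g=cv2.cvtColor(im,cv2.COLOR_RGB2GRAY)
# block side edges: top-plane lines
L,Rr=[],[]
for r in range(90,190,10):
    row=g[r].astype(int);dk=np.where(row[200:450]<60)[0]+200;L.append((dk.min(),r));Rr.append((dk.max(),r))
E_=[]
for r in range(250,385,8): pass
PL=ray(c,L,.02);PR=ray(c,Rr,.02)
print(np.round(PL,4)[[0,-1]],np.round(PR,4)[[0,-1]])
for P in(PL,PR):
    k=np.polyfit(P[:,1],P[:,0],1);print('slope dx/dy',k)
B=[(x,np.where(g[150:230,x]<60)[0].max()+150) for x in range(265,375,20)];print(B);print(np.round(ray(c,B,.02),4))
ys,xs=np.where(m>0);print(np.round(ray(c,[(324,10),(324,78),(293,44),(357,44)],.02),4))
E
```

```text
blue [314.4 139.5] world [ 0.4766 -0.0439  0.027 ] tool [-0.0038 -0.0358  0.1318]
red [247.   42.2] world [0.4391 0.0305 0.045 ] tool [-0.0496 -0.1053  0.1136]
[[     0      0    640    400 252925]
 [   285     10     73     69    567]
 [   297     17     54     58   2487]
 [   285     26      1      5      5]
 [   351     42      1      6      6]
 [   285     58      2      5     10]] [[319.4806326  201.37408323]
 [312.04938272  44.2345679 ]
 [323.29835143  45.5858464 ]
 [285.          28.        ]
 [351.          44.5       ]
 [285.5         60.        ]]
[[ 4.237e-01  2.000e-04  2.000e-02]
 [ 4.156e-01 -7.110e-02  2.000e-02]] [[ 0.5367 -0.013   0.02  ]
 [ 0.5294 -0.0844  0.02  ]]
slope dx/dy [0.11323538 0.42347988]
slope dx/dy [0.10841956 0.53851599]
[(265, np.int64(197)), (285, np.int64(197)), (305, np.int64(197)), (325, np.int64(197)), (345, np.int64(196)), (365, np.int64(229))]
[[ 0.4297 -0.0875  0.02  ]
 [ 0.4463 -0.0894  0.02  ]
 [ 0.4629 -0.0914  0.02  ]
 [ 0.4794 -0.0933  0.02  ]
 [ 0.4961 -0.0943  0.02  ]
 [ 0.5103 -0.1257  0.02  ]]
[[0.4948 0.0498 0.02  ]
 [0.4893 0.0013 0.02  ]
 [0.469  0.0286 0.02  ]
 [0.5167 0.0232 0.02  ]]
```

```bash
python3 -m creep '[[-0.0065,-0.003,0.04,0],[-0.0065,-0.003,0.07,0],[-0.0065,-0.003,0.09,0],[-0.0065,-0.003,0.1,0],[-0.0065,-0.003,0.104,0],[-0.0065,-0.003,0.104,0],[-0.0065,-0.003,0.104,0],[-0.0065,-0.003,0.104,0]]'
python3 - <<'E'
from h import *
look('w2')
E
```

```text
time_s: 2.42
tool_pos: [0.4703, -0.0753, 0.0547]
tool_rot: [0.0, 0.998, -0.057, 0.001]
wrist_force: [-0.2, -0.3, 0.2]
grip_width: 0.279
blue [324.  174.1] world [ 0.4767 -0.0437  0.027 ] tool [ 0.0027 -0.032   0.0276]
red [215.5  18. ] world [0.4402 0.0306 0.045 ] tool [-0.0419 -0.1017  0.0095]
```

View pics/w2.png

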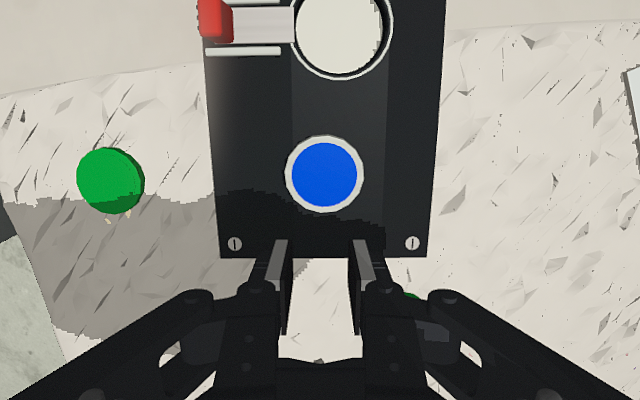

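The disc is centred just ahead of the open fingertips at (324,174). The tips are at (285,240) and (355,240), just inside the block's end edge. Next I feel for the block top.

```bash
for i in 1; do python3 -m creep '[[0,0,0.003,0],[0,0,0.006,0],[0,0,0.007,0],[0,0,0.007,0],[0,0,0.007,0]]'; done; python3 -m creep '[[0,0,0.001,0],[0,0,0.001,0],[0,0,0.001,0]]';python3 -m creep '[[0,0,0.001,0],[0,0,0.001,0],[0,0,0.001,0]]';python3 -m creep '[[0,0,0.001,0],[0,0,0.001,0],[0,0,0.001,0]]'
```

```text
time_s: 2.88
tool_pos: [0.4691, -0.0745, 0.0463]
tool_rot: [-0.0, 0.998, -0.057, -0.0]
wrist_force: [-0.6, -0.1, 0.9]
grip_width: 0.278
time_s: 3.13
tool_pos: [0.4692, -0.0746, 0.0453]
tool_rot: [-0.0, 0.998, -0.057, -0.0]
wrist_force: [0.5, 0.1, -0.2]
grip_width: 0.278
time_s: 3.38
tool_pos: [0.4692, -0.0746, 0.0443]
tool_rot: [-0.0, 0.998, -0.057, -0.0]
wrist_force: [-0.1, -0.5, 0.6]
grip_width: 0.282
time_s: 3.63
tool_pos: [0.4692, -0.0746, 0.0433]
tool_rot: [-0.0, 0.998, -0.057, -0.0]
wrist_force: [0.0, 0.5, -0.4]
grip_width: 0.281
```

```bash
for i in 1; do python3 -m creep '[[0,0,0.001,0],[0,0,0.001,0],[0,0,0.001,0]]'; done; python3 -m creep '[[0,0,0.001,0],[0,0,0.001,0],[0,0,0.001,0]]';python3 -m creep '[[0,0,0.001,0],[0,0,0.001,0],[0,0,0.001,0]]'
```

```text
time_s: 3.88
tool_pos: [0.4692, -0.0746, 0.0423]
tool_rot: [-0.0, 0.998, -0.057, -0.0]
wrist_force: [-0.9, -0.2, -0.3]
grip_width: 0.282
time_s: 4.13
tool_pos: [0.4691, -0.0746, 0.0413]
tool_rot: [-0.0, 0.998, -0.057, -0.0]
wrist_force: [-0.0, 1.0, 0.5]
grip_width: 0.282
time_s: 4.38
tool_pos: [0.4692, -0.0746, 0.0403]
tool_rot: [-0.0, 0.998, -0.057, -0.0]
wrist_force: [0.1, 0.7, -0.1]
grip_width: 0.282
```

Run:
```python
from h import *
c,im,o,T,out=look()
a=cv2.resize(im[130:330,190:450],None,fx=2,fy=2)
s=arm.capture('scene')[170:260,290:420];s=cv2.resize(s,None,fx=2,fy=2,interpolation=2)
z=np.zeros((580,520,3),np.uint8);z[:400]=a;z[400:,:260]=s
cv2.imwrite('pics/w3.png',z[:,:,::-1])
```

```text
blue [327.1 182.4] world [ 0.4766 -0.0437  0.027 ] tool [ 0.0039 -0.0316  0.0134]
red [209.6  15.1] world [0.4405 0.0296 0.045 ] tool [-0.0403 -0.1003 -0.0046]
```

View pics/w3.png

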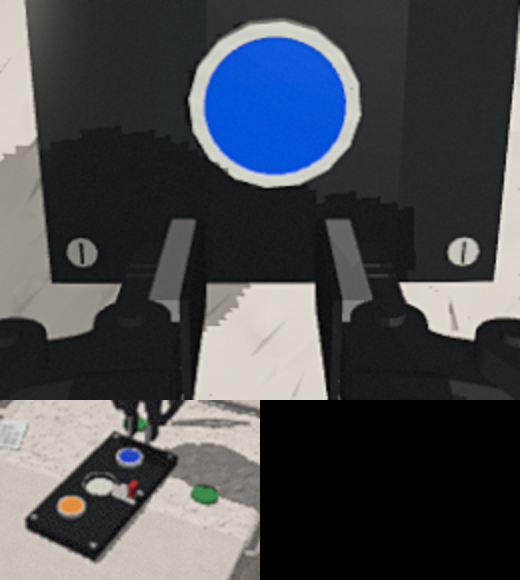

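```bash
for i in 1; do python3 -m creep '[[0,0,0.0015,0],[0,0,0.0015,0],[0,0,0.0015,0]]'; done; python3 -m creep '[[0,0,0.0015,0],[0,0,0.0015,0],[0,0,0.0015,0]]';python3 -m creep '[[0,0,0.0015,0],[0,0,0.0015,0],[0,0,0.0015,0]]'
```

```text
time_s: 4.73
tool_pos: [0.4691, -0.0746, 0.0388]
tool_rot: [-0.0, 0.998, -0.057, -0.0]
wrist_force: [-0.1, -0.2, -0.9]
grip_width: 0.278
time_s: 4.98
tool_pos: [0.4692, -0.0746, 0.0373]
tool_rot: [-0.0, 0.998, -0.057, -0.0]
wrist_force: [0.4, -0.9, -0.5]
grip_width: 0.283
time_s: 5.23
tool_pos: [0.4691, -0.0746, 0.0358]
tool_rot: [-0.0, 0.998, -0.057, -0.0]
wrist_force: [0.0, 0.6, -0.4]
grip_width: 0.281
```

```bash
for i in 1; do python3 -m creep '[[0,0,0.0015,0],[0,0,0.0015,0],[0,0,0.0015,0]]'; done; python3 -m creep '[[0,0,0.0015,0],[0,0,0.0015,0],[0,0,0.0015,0]]';python3 -m creep '[[0,0,0.0015,0],[0,0,0.0015,0],[0,0,0.0015,0]]'
python3 - <<'E'
from h import *
c,im,o,T,out=look()
a=cv2.resize(im[130:330,190:450],None,fx=2,fy=2)
s=arm.capture('scene')[170:230,330:400];s=cv2.resize(s,None,fx=3,fy=3,interpolation=2)
z=np.zeros((580,520,3),np.uint8);z[:400]=a;z[400:,:210]=s
cv2.imwrite('pics/w4.png',z[:,:,::-1])
E
```

```text
time_s: 5.48
tool_pos: [0.4692, -0.0746, 0.0343]
tool_rot: [-0.0, 0.998, -0.057, -0.0]
wrist_force: [-0.0, 0.4, 0.3]
grip_width: 0.283
time_s: 5.73
tool_pos: [0.4692, -0.0746, 0.0328]
tool_rot: [-0.0, 0.998, -0.057, -0.0]
wrist_force: [0.2, 0.2, -0.5]
grip_width: 0.28
time_s: 5.98
tool_pos: [0.4691, -0.0746, 0.0313]
tool_rot: [-0.0, 0.998, -0.057, -0.0]
wrist_force: [-0.5, 0.4, 0.5]
grip_width: 0.285
blue [327.6 187.4] world [ 0.4766 -0.0437  0.027 ] tool [ 0.0039 -0.0316  0.0043]
red [195.   11.3] world [0.4379 0.0295 0.045 ] tool [-0.0429 -0.0999 -0.0137]
red [221.  14.] world [0.4469 0.0273 0.045 ] tool [-0.0337 -0.0987 -0.0137]
```

View pics/w4.png

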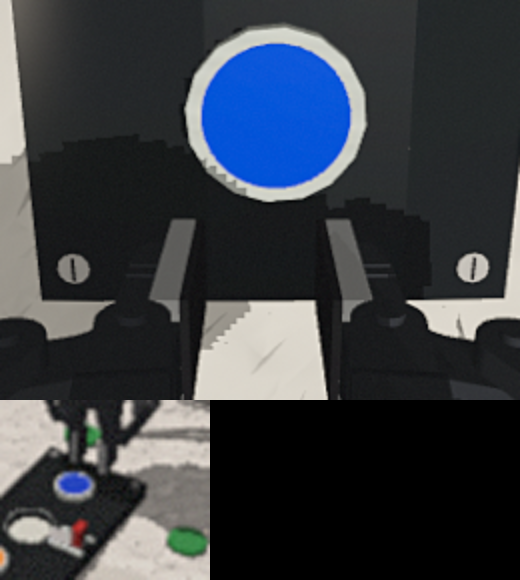

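The disc is undisturbed. The fingertips end at image row 239 and still look above the block, so I triangulate the tips between the wrist and scene views.

Run:
```python
from h import *
cw=cam('wrist');cs=cam('scene');o=arm.get_obs()
for px in((282,239),(360,239)):
  for z in(.045,.040,.035,.030,.025,.02,.015,.01):
    p=ray(cw,[px],z)[0]
    q=cv2.projectPoints(p[None],cv2.Rodrigues(cs[2])[0],cs[3],cs[0],cs[1])[0].ravel()
    print(z,np.round(p,4),np.round(q,1),'crop',np.round([(q[0]-330)*3,(q[1]-170)*3+400]))
s=arm.capture('scene')[175:205,335:385]
cv2.imwrite('pics/s5.png',cv2.resize(s,None,fx=14,fy=14,interpolation=0)[:,:,::-1])
```

```text
0.045 [ 0.4563 -0.0582  0.045 ] [361.1 192.4] crop [ 93. 467.]
0.04 [ 0.4555 -0.0603  0.04  ] [361.6 193.3] crop [ 95. 470.]
0.035 [ 0.4547 -0.0624  0.035 ] [362.  194.3] crop [ 96. 473.]
0.03 [ 0.4539 -0.0644  0.03  ] [362.5 195.3] crop [ 97. 476.]
0.025 [ 0.4531 -0.0665  0.025 ] [362.9 196.2] crop [ 99. 479.]
0.02 [ 0.4522 -0.0686  0.02  ] [363.3 197.2] crop [100. 481.]
0.015 [ 0.4514 -0.0707  0.015 ] [363.7 198.1] crop [101. 484.]
0.01 [ 0.4506 -0.0727  0.01  ] [364.2 199. ] crop [102. 487.]
0.045 [ 0.4876 -0.0617  0.045 ] [352.2 188.9] crop [ 67. 457.]
0.04 [ 0.4879 -0.064   0.04  ] [352.3 189.7] crop [ 67. 459.]
0.035 [ 0.4883 -0.0662  0.035 ] [352.5 190.6] crop [ 67. 462.]
0.03 [ 0.4886 -0.0684  0.03  ] [352.6 191.4] crop [ 68. 464.]
0.025 [ 0.489  -0.0706  0.025 ] [352.7 192.2] crop [ 68. 467.]
0.02 [ 0.4893 -0.0728  0.02  ] [352.9 193. ] crop [ 69. 469.]
0.015 [ 0.4897 -0.075   0.015 ] [353.  193.8] crop [ 69. 472.]
0.01 [ 0.4901 -0.0772  0.01  ] [353.1 194.7] crop [ 69. 474.]
```

View pics/s5.png

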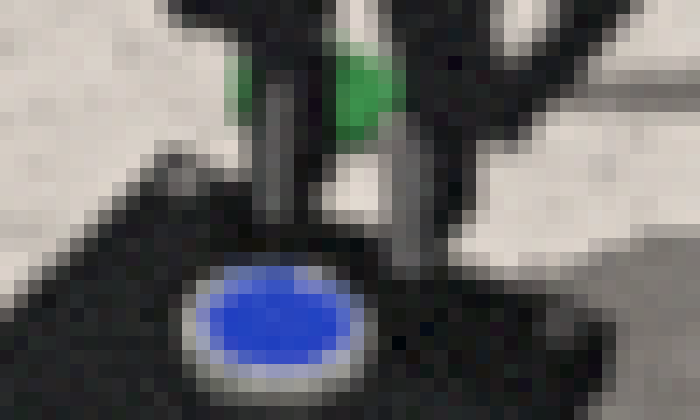

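The scene view puts both tips at z of about 0.035, still above the block. That agrees with feeling no contact, so I keep probing.

```bash
for i in 1; do python3 -m creep '[[0,0,0.0015,0],[0,0,0.0015,0],[0,0,0.0015,0]]'; done; python3 -m creep '[[0,0,0.0015,0],[0,0,0.0015,0],[0,0,0.0015,0]]';python3 -m creep '[[0,0,0.0015,0],[0,0,0.0015,0],[0,0,0.0015,0]]'
python3 - <<'E'
from h import *
c,im,o,T,out=look()
cs=cam('scene')
print(cv2.projectPoints(out['blue'][None],cv2.Rodrigues(cs[2])[0],cs[3],cs[0],cs[1])[0].ravel())
for q,s in blobs(arm.capture('scene'),(105,150,90),(130,255,255),20)[0]:
    if 330<q[0]<380 and 180<q[1]<215:print(q,s)
E
```

```text
time_s: 6.38
tool_pos: [0.4691, -0.0746, 0.0298]
tool_rot: [-0.0, 0.998, -0.057, -0.0]
wrist_force: [-0.1, -0.4, 0.9]
grip_width: 0.283
time_s: 6.63
tool_pos: [0.4691, -0.0746, 0.0283]
tool_rot: [-0.0, 0.998, -0.057, -0.0]
wrist_force: [-0.2, 0.7, -0.3]
grip_width: 0.277
time_s: 6.88
tool_pos: [0.4691, -0.0746, 0.0268]
tool_rot: [-0.0, 0.998, -0.057, -0.0]
wrist_force: [-0.6, 0.2, 0.3]
grip_width: 0.28
blue [327.8 190.2] world [ 0.4766 -0.0437  0.027 ] tool [ 0.0039 -0.0316 -0.0002]
red [190.5  10.3] world [0.4378 0.029  0.045 ] tool [-0.0429 -0.0993 -0.0182]
[352.85035115 197.75534992]
[354.40909091 197.61363636] [350 195  10   6  44]
```

```bash
for i in 1; do python3 -m creep '[[0,0,0.0015,0],[0,0,0.0015,0],[0,0,0.0015,0]]'; done; python3 -m creep '[[0,0,0.001,0],[0,0,0.001,0],[0,0,0.001,0]]';python3 -m creep '[[0,0,0.001,0],[0,0,0.001,0],[0,0,0.001,0]]';python3 -m creep '[[0,0,0.001,0],[0,0,0.001,0],[0,0,0.001,0]]'
```

```text
time_s: 7.23
tool_pos: [0.4692, -0.0746, 0.0253]
tool_rot: [-0.0, 0.998, -0.057, -0.0]
wrist_force: [0.0, 0.2, -0.5]
grip_width: 0.284
time_s: 7.48
tool_pos: [0.4692, -0.0746, 0.0243]
tool_rot: [-0.0, 0.998, -0.057, -0.0]
wrist_force: [1.1, 0.2, 0.6]
grip_width: 0.281
time_s: 7.73
tool_pos: [0.4692, -0.0746, 0.0233]
tool_rot: [-0.0, 0.998, -0.057, -0.0]
wrist_force: [0.0, 0.2, -0.1]
grip_width: 0.284
time_s: 7.98
tool_pos: [0.4692, -0.0746, 0.0223]
tool_rot: [-0.0, 0.998, -0.057, -0.0]
wrist_force: [0.5, -0.5, -0.2]
grip_width: 0.279
```

```bash
for i in 1; do python3 -m creep '[[0,0,0.001,0],[0,0,0.001,0],[0,0,0.001,0]]'; done; python3 -m creep '[[0,0,0.001,0],[0,0,0.001,0],[0,0,0.001,0]]';python3 -m creep '[[0,0,0.001,0],[0,0,0.001,0],[0,0,0.001,0]]'
python3 - <<'E'
from h import *
c,im,o,T,out=look()
a=cv2.resize(im[150:310,210:430],None,fx=2,fy=2)
s=arm.capture('scene')[175:205,335:385];s=cv2.resize(s,None,fx=8,fy=8,interpolation=0)
z=np.zeros((560,440,3),np.uint8);z[:320]=a;z[320:,:400]=s
cv2.imwrite('pics/w6.png',z[:,:,::-1])
E
```

```text
time_s: 8.23
tool_pos: [0.4692, -0.0746, 0.0213]
tool_rot: [-0.0, 0.998, -0.057, -0.0]
wrist_force: [-0.9, -0.3, 0.8]
grip_width: 0.28
time_s: 8.48
tool_pos: [0.4692, -0.0746, 0.0203]
tool_rot: [-0.0, 0.998, -0.057, -0.0]
wrist_force: [-0.5, -0.6, -0.3]
grip_width: 0.284
time_s: 8.73
tool_pos: [0.4691, -0.0746, 0.0193]
tool_rot: [-0.0, 0.998, -0.057, -0.0]
wrist_force: [-0.6, 0.1, -0.1]
grip_width: 0.28
blue [328.1 195.1] world [ 0.4766 -0.0437  0.027 ] tool [ 0.0039 -0.0316 -0.0076]
red [181.9   8.3] world [0.4375 0.0281 0.045 ] tool [-0.0431 -0.0985 -0.0256]
```

View pics/w6.png

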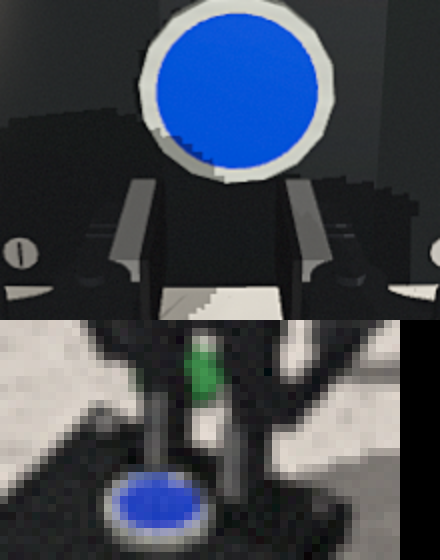

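The fingertips now look nearly on the block top, and the disc is still undisturbed. I take finer steps until contact.

```bash
for i in 1; do python3 -m creep '[[0,0,0.001,0],[0,0,0.001,0],[0,0,0.001,0]]'; done; python3 -m creep '[[0,0,0.001,0],[0,0,0.001,0],[0,0,0.001,0]]'
```

```text
time_s: 9.08
tool_pos: [0.4692, -0.0746, 0.0183]
tool_rot: [-0.0, 0.998, -0.057, -0.0]
wrist_force: [-0.3, 0.2, -0.0]
grip_width: 0.278
time_s: 9.33
tool_pos: [0.4691, -0.0746, 0.0173]
tool_rot: [-0.0, 0.998, -0.057, -0.0]
wrist_force: [-0.2, 0.7, 0.3]
grip_width: 0.281
```

```bash
python3 -m creep '[[0,0,0.001,0],[0,0,0.001,0],[0,0,0.001,0]]'
```

```text
time_s: 9.58
tool_pos: [0.4692, -0.0746, 0.0163]
tool_rot: [-0.0, 0.998, -0.057, -0.0]
wrist_force: [-0.3, 0.3, -1.5]
grip_width: 0.281
```

```bash
python3 -m creep '[[0,0,0.001,0],[0,0,0.001,0],[0,0,0.001,0]]'
```

```text
time_s: 9.83
tool_pos: [0.4693, -0.0747, 0.0161]
tool_rot: [0.0, 0.998, -0.057, 0.0]
wrist_force: [-2.1, 1.1, 7.9]
grip_width: 0.281
```

```bash
python3 -m creep '[[0,0,0.001,0],[0,0,0.001,0],[0,0,0.001,0]]'
```

```text
time_s: 10.08
tool_pos: [0.4693, -0.0747, 0.016]
tool_rot: [0.0, 0.998, -0.057, 0.0]
wrist_force: [-5.5, 1.3, 20.1]
grip_width: 0.285
```

Contact comes at TCP z = 0.0162, so at this opening the tips sit about 4 mm behind the TCP, which agrees with the two-view estimate. I raise about 2.7 mm and start the push.

```bash
python3 -m creep '[[0,0,-0.0045,0],[0.004,0,-0.0045,0],[0.004,-0.004,-0.0045,0],[0.004,-0.006,-0.0045,0],[0.0045,-0.009,-0.0045,0],[0.005,-0.012,-0.0045,0],[0.0053,-0.016,-0.0045,0],[0.0057,-0.02,-0.0045,0],[0.0061,-0.024,-0.0045,0],[0.0065,-0.028,-0.0045,0],[0.007,-0.032,-0.0045,0],[0.0074,-0.036,-0.0045,0],[0.0078,-0.04,-0.0045,0],[0.0082,-0.044,-0.0045,0],[0.0086,-0.048,-0.0045,0],[0.009,-0.052,-0.0045,0],[0.0092,-0.054,-0.0045,0],[0.0092,-0.054,-0.0045,0],[0.0092,-0.054,-0.0045,0]]'
python3 - <<'E'
from h import *
c,im,o,T,out=look('w7')
hsv=cv2.cvtColor(im,cv2.COLOR_RGB2HSV)
print(T.T@(np.array([.492,.0257,.02])-o['tool_pos']))
E
```

```text
time_s: 11.67
tool_pos: [0.4845, -0.0219, 0.0189]
tool_rot: [0.0, 0.998, -0.057, 0.0]
wrist_force: [-0.1, 0.4, 0.3]
grip_width: 0.28
blue [320.  200.7] world [0.4885 0.0072 0.027 ] tool [ 0.0007 -0.0295 -0.0081]
red [170.2 166.1] world [0.4386 0.0311 0.045 ] tool [-0.0516 -0.0476 -0.0261]
[ 0.00207401 -0.0482856  -0.00112452]
```

View pics/w7.png

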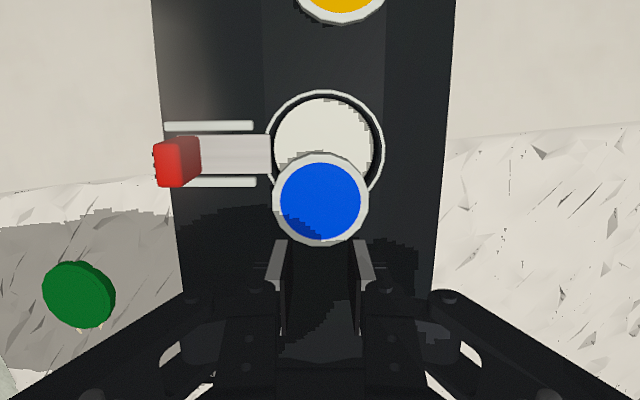

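The blue disc is cradled at (320,200) on its way to the cell ring centred at (325,147), with about 19 mm to go. The tongue is clear on the left.

```bash
python3 -m creep '[[0.0003,-0.002,0,0],[0.0006,-0.004,0,0],[0.0009,-0.006,0,0],[0.0012,-0.008,0,0],[0.0014,-0.01,0,0],[0.0014,-0.012,0,0],[0.0014,-0.0135,0,0],[0.0014,-0.015,0,0],[0.0014,-0.016,0,0],[0.0014,-0.017,0,0],[0.0014,-0.017,0,0],[0.0014,-0.017,0,0],[0.0014,-0.017,0,0]]'
python3 - <<'E'
from h import *
c,im,o,T,out=look('w8')
print(T.T@(np.array([.492,.0257,.02])-o['tool_pos']))
E
```

```text
time_s: 12.8
tool_pos: [0.4878, -0.0053, 0.0189]
tool_rot: [0.0, 0.998, -0.057, -0.0]
wrist_force: [0.3, 0.1, 0.3]
grip_width: 0.28
blue [320.1 199.8] world [0.4918 0.0241 0.027 ] tool [ 0.0006 -0.0298 -0.0081]
red [178.1 204. ] world [0.4417 0.0338 0.045 ] tool [-0.0503 -0.0337 -0.0261]
[ 0.00062404 -0.03135661 -0.00110861]
```

View pics/w8.png

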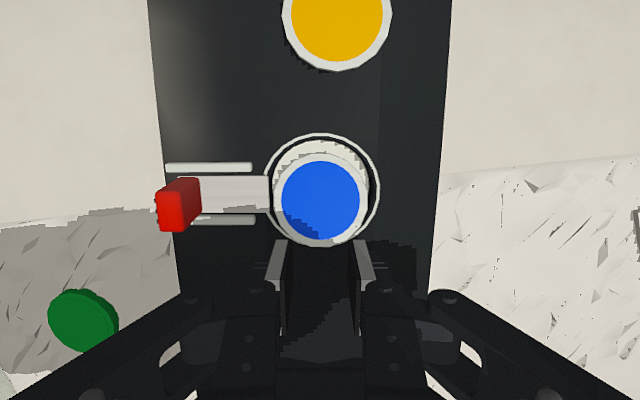

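The disc at (320,200) is over the cell (ring centre about (322,190)), but it may not be seated yet. I compare its apparent size and shape numerically to save views.

```bash
cat >> h.py <<'E'
def ell(im):
    hsv=cv2.cvtColor(im,cv2.COLOR_RGB2HSV);m=cv2.inRange(hsv,(105,100,40),(130,255,255));m[:,:200]=0;m[:,450:]=0
    k=max(cv2.findContours(m,0,2)[0],key=cv2.contourArea);k=cv2.convexHull(k)
    return cv2.fitEllipse(k),cv2.boundingRect(k),cv2.contourArea(k)
E
python3 - <<'E'
from h import *
for n in('w2','w7','w8'):print(n,ell(cv2.imread(f'pics/{n}.png')[:,:,::-1].copy()))
m=cv2.imread('pics/w8.png');print(m[236:256:2,320],m[225:250:3,300])
E
```

```text
w2 (((323.8565368652344, 174.2888946533203), (63.768516540527344, 65.18431854248047), 82.03369903564453), (292, 143, 65, 64), 3236.0)
w7 (((319.95916748046875, 200.66299438476562), (77.05915832519531, 80.5342788696289), 88.42867279052734), (280, 162, 81, 78), 4847.0)
w8 (((320.035400390625, 199.7705841064453), (78.24767303466797, 78.62696838378906), 10.762222290039062), (281, 161, 79, 79), 4799.0)
[[228 101  32]
 [235  99  24]
 [138 141 137]
 [146 155 152]
 [148 156 153]
 [131 141 137]
 [ 17  14  16]
 [ 25  25  23]
 [ 24  23  24]
 [ 27  25  22]] [[161  62  17]
 [161  60  16]
 [162  60  19]
 [151 130 123]
 [146 154 152]
 [147 155 152]
 [105 112 110]
 [ 25  21  24]
 [ 25  22  20]]
```

```bash
python3 -m creep '[[0,-0.001,0,0],[0,-0.002,0,0],[0,-0.003,0,0],[0,-0.003,0,0]]'
python3 - <<'E'
from h import *
print(ell(look()[1]))
E
python3 -m creep '[[0,0.004,0,0],[0,0.01,0,0],[0,0.016,0,0],[0,0.02,0,0],[0,0.02,0,0],[0,0.02,0,0]]'
python3 - <<'E'
from h import *
im=look('w9')[1];print(ell(im));m=im[50:230,200:440];cv2.imwrite('pics/w9c.png',cv2.resize(m,None,fx=3,fy=3)[:,:,::-1])
E
```

```text
time_s: 13.18
tool_pos: [0.4882, -0.0021, 0.0189]
tool_rot: [-0.0, 0.998, -0.057, 0.0]
wrist_force: [0.8, 0.2, 0.0]
grip_width: 0.28
blue [319.9 200.6] world [0.4921 0.027  0.027 ] tool [ 0.0006 -0.0294 -0.0081]
red [179.  211.9] world [0.4417 0.034  0.045 ] tool [-0.0503 -0.0307 -0.0261]
(((319.8421936035156, 200.68434143066406), (72.46507263183594, 75.70950317382812), 88.68034362792969), (283, 165, 75, 73), 4263.0)
time_s: 13.73
tool_pos: [0.4859, -0.0226, 0.0189]
tool_rot: [-0.0, 0.998, -0.057, 0.0]
wrist_force: [0.5, 0.1, -0.6]
grip_width: 0.278
blue [319.7 153.1] world [0.492  0.0258 0.027 ] tool [ 0.0006 -0.0486 -0.0081]
red [165.3 164.4] world [0.4384 0.0313 0.045 ] tool [-0.0533 -0.0479 -0.0261]
(((319.70928955078125, 153.13160705566406), (77.9662857055664, 78.55200958251953), 71.25109100341797), (281, 114, 79, 79), 4784.5)
```

View pics/w9c.png

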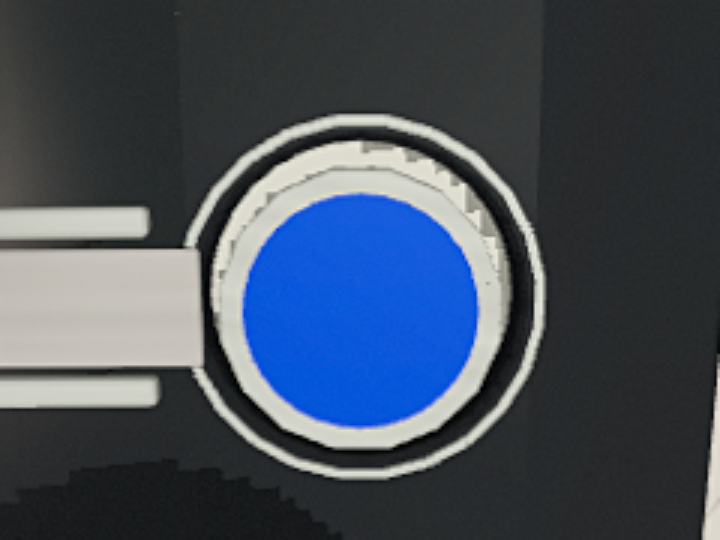

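The disc is inside the ring and looks concentric to about 2 mm. I check its height from its apparent size against the projected circle.

Run:
```python
from h import *
m=arm.camera_model('wrist');K,d,_,_=cam('wrist');q=arm.get_obs()['tool_rot'];Rt=Ro.from_quat([q[1],q[2],q[3],q[0]]).as_matrix()
a=np.linspace(0,6.28,60)
def pred(tp,z,r,e):
    T=np.eye(4);T[:3,:3]=Rt;T[:3,3]=tp;W=np.linalg.inv(T@m['mount'])
    c=(K,d,W[:3,:3],W[:3,3]);p=ray(c,[e],z)[0]
    P=p+np.c_[r*np.cos(a),r*np.sin(a),0*a]
    return np.round(cv2.fitEllipse(cv2.projectPoints(P,cv2.Rodrigues(W[:3,:3])[0],W[:3,3],K,d)[0].astype(np.float32))[1],2),np.round(p,4)
for n,tp,e,obs in(('w2',(.4703,-.0753,.0547),(323.9,174.3),'63.8 65.2'),('w7',(.4845,-.0219,.0189),(320,200.7),'77.1 80.5'),('w8',(.4878,-.0053,.0189),(320,199.8),'78.2 78.6'),('pushed',(.4882,-.0021,.0189),(319.8,200.7),'72.5 75.7'),('now',(.4859,-.0226,.0189),(319.7,153.1),'78.0 78.6')):
    print(n,obs,[(z,*pred(tp,z,.0165,e)) for z in(.027,.018)])
```

```text
w2 63.8 65.2 [(0.027, array([64.38, 65.99]), array([ 0.4765, -0.0438,  0.027 ])), (0.018, array([61.22, 62.76]), array([ 0.4764, -0.0458,  0.018 ]))]
w7 77.1 80.5 [(0.027, array([77.68, 81.27]), array([0.4885, 0.0072, 0.027 ])), (0.018, array([72.95, 76.33]), array([0.4882, 0.0044, 0.018 ]))]
w8 78.2 78.6 [(0.027, array([77.79, 81.33]), array([0.4918, 0.0241, 0.027 ])), (0.018, array([73.05, 76.38]), array([0.4915, 0.0214, 0.018 ]))]
pushed 72.5 75.7 [(0.027, array([77.68, 81.27]), array([0.4921, 0.027 , 0.027 ])), (0.018, array([72.95, 76.33]), array([0.4918, 0.0242, 0.018 ]))]
now 78.0 78.6 [(0.027, array([83.54, 84.33]), array([0.492 , 0.0258, 0.027 ])), (0.018, array([78.46, 79.2 ]), array([0.4918, 0.0243, 0.018 ]))]
```

The projected size matches a flat disc with its top at z = 0.018, so the filter is seated. Next is the retainer: lift, shut the fingers, and turn 90° so the pad edges face the tab.

```bash
python3 -c "
from cell import arm;print(arm.get_obs()['joint_pos'])"
python3 -m creep '[[0,0,-0.03,0],[0,0,-0.06,0],[0,0,-0.09,0],[0,0,-0.09,7]]' 0 20
python3 -c "
from cell import arm;print(arm.get_obs()['joint_pos'])"
```

```text
[-1.98132395e-01  4.65844305e-01 -6.11803858e-01  4.93209251e-01
  1.73863640e-04  1.48691658e+00]
time_s: 14.12
tool_pos: [0.4895, -0.0226, 0.114]
tool_rot: [0.0, 0.993, -0.118, 0.004]
wrist_force: [1.5, 0.6, -0.2]
grip_width: -0.002
[-1.97074434e-01  3.24206599e-01 -5.17874375e-01  7.20438351e-01
  1.45904481e-04  1.61102835e+00]
```

```bash
python3 -m creep '[[-0.0877,-0.0381,0,-97.2],[-0.0877,-0.0381,0,-97.2],[-0.0877,-0.0381,0,-97.2],[-0.0877,-0.0381,0,-97.2],[-0.0877,-0.0381,0,-97.2],[-0.0877,-0.0381,0,-97.2],[-0.0877,-0.0381,0,-97.2],[-0.0877,-0.0381,0,-97.2],[-0.0877,-0.0381,0,-97.2],[-0.0877,-0.0381,0,-97.2],[-0.0877,-0.0381,0,-97.2],[-0.0877,-0.0381,0,-97.2],[-0.0877,-0.0381,0,-97.2],[-0.0877,-0.0381,0,-97.2],[-0.0877,-0.0381,0,-97.2],[-0.0877,-0.0381,0,-97.2]]' 0 20
python3 - <<'E'
from h import *
print(arm.get_obs()['joint_pos'])
c,im,o,T,out=look('w10')
print(np.degrees(np.arctan2(T[1,1],T[0,1])))
# tip row: dark/grey finger columns around centre
g=cv2.cvtColor(im,cv2.COLOR_RGB2GRAY)
print([(x,g[180:300:6,x].tolist()) for x in(310,320,330)])
E
```

```text
time_s: 15.45
tool_pos: [0.4094, 0.0355, 0.1089]
tool_rot: [-0.0, 0.746, 0.666, 0.0]
wrist_force: [-0.9, 0.7, 1.0]
grip_width: -0.001
[-9.36659645e-02  2.05682476e-01 -7.04560147e-01  6.60571110e-01
  6.48627369e-05  1.82077718e-02]
-6.403551428694558
[(310, [188, 188, 188, 188, 126, 130, 14, 28, 14, 22, 84, 81, 80, 80, 80, 80, 79, 107, 21, 24]), (320, [187, 188, 187, 185, 122, 128, 14, 32, 20, 29, 12, 18, 18, 18, 17, 15, 19, 27, 31, 27]), (330, [187, 185, 186, 187, 115, 128, 12, 24, 38, 54, 74, 80, 82, 81, 80, 80, 80, 102, 20, 19])]
```

The tips are still at about row 238, near TCP height. I descend in front of the tab and push it.

```bash
python3 -m creep '[[0,0,0.03,0],[0,0,0.055,0],[0,0,0.07,0],[0,0,0.075,0],[0,0,0.075,0],[0,0.003,0.075,0],[0,0.006,0.075,0],[0,0.009,0.075,0],[0,0.012,0.075,0],[0,0.015,0.075,0],[0,0.018,0.075,0],[0,0.021,0.075,0],[0,0.024,0.075,0],[0,0.027,0.075,0],[0,0.03,0.075,0],[0,0.033,0.075,0],[0,0.036,0.075,0],[0,0.036,0.075,0],[0,0.036,0.075,0]]'
python3 - <<'E'
from h import *
s=arm.capture('scene')
for k in((0,150,60),(4,255,255)),((174,150,60),(180,255,255)):
    for q,st in blobs(s,*k,4)[0]:
        if 330<q[0]<380 and 190<q[1]<235:print('scene red',q,st,ray(cam('scene'),[q-[1.6,0]],.04))
E
```

```text
time_s: 17.08
tool_pos: [0.4459, 0.0313, 0.0339]
tool_rot: [0.0, 0.745, 0.667, 0.0]
wrist_force: [0.1, -0.0, 1.0]
grip_width: 0.001
scene red [347.9  210.45] [347 207   3   8  20] [[0.46385024 0.03198264 0.04      ]]
```

```bash
python3 -m creep '[[0,0.002,0,0],[0,0.004,0,0],[0,0.004,0,0]]';python3 -m creep '[[0,0.001,0,0],[0,0.002,0,0],[0,0.002,0,0]]';python3 -m creep '[[0,0.0005,0,0],[0,0.001,0,0],[0,0.001,0,0]]'
```

```text
time_s: 17.38
tool_pos: [0.4495, 0.0309, 0.0339]
tool_rot: [0.0, 0.745, 0.667, 0.0]
wrist_force: [-0.8, -0.1, -0.1]
grip_width: -0.002
time_s: 17.63
tool_pos: [0.4514, 0.0307, 0.0339]
tool_rot: [-0.0, 0.745, 0.667, 0.0]
wrist_force: [-0.6, -0.2, 0.8]
grip_width: 0.001
time_s: 17.88
tool_pos: [0.4523, 0.0306, 0.0339]
tool_rot: [-0.0, 0.745, 0.667, -0.0]
wrist_force: [-1.2, -0.1, -0.4]
grip_width: 0.005
```

```bash
python3 -m creep '[[0,0.0005,0,0],[0,0.001,0,0],[0,0.001,0,0]]';python3 -m creep '[[0,0.0005,0,0],[0,0.001,0,0],[0,0.001,0,0]]'
```

```text
time_s: 18.13
tool_pos: [0.4528, 0.0305, 0.0338]
tool_rot: [-0.0, 0.745, 0.667, -0.0]
wrist_force: [-1.7, 0.3, 1.8]
grip_width: -0.004
time_s: 18.38
tool_pos: [0.4528, 0.0306, 0.0337]
tool_rot: [-0.001, 0.745, 0.667, -0.001]
wrist_force: [-4.2, -0.4, 4.7]
grip_width: 0.002
```

The TCP has stalled at x = 0.4528 with rising force. That puts the tab face at block x of about -20 mm, which is the 34 mm stop. I give one firm nudge, back off and lift.

```bash
python3 -m creep '[[0,0.001,0,0],[0,0.002,0,0],[0,0.002,0,0]]'; python3 -m creep '[[0,-0.006,0,0],[0,-0.016,0,0],[0,-0.026,0,0],[0,-0.03,-0.02,0],[0,-0.05,-0.06,0],[0,-0.08,-0.1,0],[0,-0.09,-0.14,0],[0,-0.09,-0.15,0],[0,-0.09,-0.15,0],[0,-0.09,-0.15,0]]'
python3 - <<'E'
from h import *
a=arm.capture('top')[175:240,290:395];s=arm.capture('scene')[180:250,295:390]
z=np.zeros((760,740,3),np.uint8)
A=cv2.resize(a,None,fx=5,fy=5);S=cv2.resize(s,None,fx=5,fy=5)
z=np.zeros((A.shape[0]+240,max(A.shape[1],S.shape[1]),3),np.uint8);z[:A.shape[0],:A.shape[1]]=A
z[A.shape[0]:,:S.shape[1]]=S[20:260]
cv2.imwrite('pics/fin.png',z[:,:,::-1]);print(z.shape)
E
```

```text
time_s: 18.63
tool_pos: [0.4528, 0.0306, 0.0333]
tool_rot: [-0.002, 0.745, 0.667, -0.002]
wrist_force: [-9.0, 1.0, 6.1]
grip_width: 0.0
time_s: 19.47
tool_pos: [0.3676, 0.04, 0.1849]
tool_rot: [0.002, 0.745, 0.667, 0.002]
wrist_force: [0.4, -0.3, -0.8]
grip_width: -0.002
(565, 525, 3)
```

View pics/fin.png

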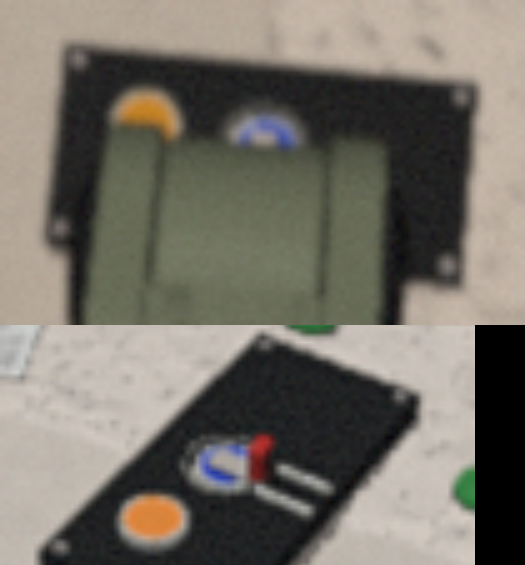

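The picture shows the blue filter in the cell with the tongue over it, the red tab just past the rails' ends (face at -20 mm), and the amber filter in place. The arm is clear.

```bash
python3 -c "
from cell import arm
print(arm.job_done())"
```

```text
the job is handed in; nothing more can be done
None
```

I pushed the blue filter across the block with the two open fingertips until it dropped into the cell. Then I pushed the red tab home with the shut fingertips and handed in at about 19.5 s of the 51 s allowed.

**Filter:** Its outline in the wrist view matched a disc lying flat with its top 2 mm below the block's top. After the first push it was still tilted, and a 3 mm further push seated it.

**Retainer:** The tab stopped dead under rising force, about 11 N at most. That stop puts its face near -20.5 mm, about 33.5 mm of travel by my measurement against the 34 mm stop. The last scene picture shows the tongue over the blue filter.

**Other things:** The amber filter was still in its place on the block in the last pictures. I did not re-measure the other bench objects, but the hand never went near them.

**What disagreed:** The fingertips were about 4 mm behind the TCP at the opening I used, not 25 mm ahead as given. I went by touching the block top (20 N at most) and a two-view estimate, which agreed with each other.

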